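Put the gearbox in gear with the disc-headed selector rod

TASK

Put the gearbox in gear: of the four selector rods standing up out of the case, push the one with the flat round disc head straight down with the fingertips, gently, until it stops fully down, then draw the hand up well clear of it. Do not grip it or pull it up, and do not touch the other three rods, the case or any of the loose things around it.

Things in the scene. Friction and masses are not known exactly. Their poses are not given: they have to be found in the camera images.
- gearbox: Gearbox case standing on end, bolted down: 250 x 250 mm, top face 170 mm above the bench, foot 290 x 290 mm; a splined shaft (bearing cover 80 mm across) rises 68 mm above the middle of its top. The four selector rods stand near the top's corners, 68 mm from the middle along the case's x and y; which is where changes. Origin: centre of the underside; z up, x and y along its sides.
- disc_unit: The wanted rod, the one with a flat round disc head (34 mm across, 8 mm thick, like a mushroom) on a 13 mm stem. Its guide boss (28 mm across, 14 mm high) on the case's top face; counts together with its rod. Origin: the boss's centre at the face of the case (170 mm over the bench).
- disc_top (a point): Centre of the upper face of the disc head, 60 mm above the case's top face less the joint value; moves with the rod. All four rod tops stand at much the same height.
- disc_rod (a joint): How far the disc-headed rod is pushed down, m: 0 fully up, 0.024 fully down on its stop (head top then 36 mm above the case's top face). Starts at 0.004 to 0.008 (neutral). No spring: it slides straight down against about 6 N of friction and stays where left. The other rods are the same.
- square_unit: A rod to be left alone, with a square block head (24 x 24 x 16 mm). Its guide boss (28 mm across, 14 mm high) on the case's top face; counts together with its rod. Origin: the boss's centre at the face of the case (170 mm over the bench).
- square_top (a point): Top centre of the rod with a square block head (24 x 24 x 16 mm), 60 mm above the case's top face less its joint value.
- ball_unit: A rod to be left alone, with a ball head (24 mm across). Its guide boss (28 mm across, 14 mm high) on the case's top face; counts together with its rod. Origin: the boss's centre at the face of the case (170 mm over the bench).
- ball_top (a point): Top centre of the rod with a ball head (24 mm across), 60 mm above the case's top face less its joint value.
- plain_unit: A rod to be left alone, with no head, just the bare 13 mm round stem. Its guide boss (28 mm across, 14 mm high) on the case's top face; counts together with its rod. Origin: the boss's centre at the face of the case (170 mm over the bench).
- plain_top (a point): Top centre of the rod with no head, just the bare 13 mm round stem, 60 mm above the case's top face less its joint value.
- socket: Loose steel socket, 22 mm across, 28 mm high, upright on the case's top face near the middle of one side, between two rods. Origin: centre of its underside.
- bearing: Loose small ball-bearing ring, 35 mm across, 11 mm high, flat on the case's top face, near the middle of the side across from the socket. Origin: centre of its underside.
- caliper: Loose steel caliper lying on the bench, 230 mm long, jaws reaching 57 mm to its -y, under 10 mm high. Origin: middle of its beam, underside; x along the beam.
- wrench: Loose steel wrench lying on the bench, 200 mm long along its x. Origin: underside, mid-length.
- spray: Loose blue spray can standing on the bench, 64 mm across, 190 mm high. Origin: centre of its underside.

How it is judged:
On the way:
1. the fingers push the disc-headed rod fully down (value of joint disc_rod above 0.0215 m and contact force between the fingers and disc_unit above 0.5 N), for 0.05 s.
At the end, for the whole second after the job is handed in: The disc-headed rod is fully down (joint within 2.5 mm of its 24 mm stop) and at rest, the TCP is more than 60 mm from its top, the other three rods are within 2.5 mm and the loose things within 6 mm of where they were (value of joint disc_rod above 0.0215 m and not (velocity of joint disc_rod above 0.005 m/s) and distance between the grasp point and disc_top above 0.06 m and distance of each of square_top, ball_top, plain_top from where it was at the start of the episode below 0.0025 m and distance of each of socket, bearing, caliper, wrench, spray from where it was at the start of the episode below 0.006 m); the robot touches nothing.
It fails at once if another rod is touched (over 1 N) or moved by over 2.5 mm (contact force between any of the fingers, the arm and square_unit above 1 N or contact force between any of the fingers, the arm and ball_unit above 1 N or contact force between any of the fingers, the arm and plain_unit above 1 N or distance of any of square_top, ball_top, plain_top from where it was at the start of the episode above 0.0025 m).
It fails at once if the case is touched (over 1 N) (contact force between any of the fingers, the arm and gearbox above 1 N).
It fails at once if the disc-headed rod is pulled up (joint under 2 mm), or the fingers go down round its head to grip it (TCP, 19 mm behind the fingertips, under 4 mm above the head's top) (value of joint disc_rod below 0.002 m or (horizontal distance between the grasp point and disc_top below 0.03 m and z of the grasp point in the frame of disc_top below 0.004 m)).
It fails at once if the disc-headed rod is rammed (over 45 N) (contact force between any of the fingers, the arm and disc_unit above 45 N).
It fails at once if a loose thing is touched (over 1 N) or moved by over 6 mm (contact force between any of the fingers, the arm and socket above 1 N or contact force between any of the fingers, the arm and bearing above 1 N or contact force between any of the fingers, the arm and caliper above 1 N or contact force between any of the fingers, the arm and wrench above 1 N or contact force between any of the fingers, the arm and spray above 1 N or distance of any of socket, bearing, caliper, wrench, spray from where it was at the start of the episode above 0.006 m).
It also fails if it takes over 32 s, if anything falls off the work surface, if the arm or the gripper's body presses on something with over 40 N, if the wrist force passes 120 N, or if a joint passes its speed limit or range.

ROBOT

A 7-joint arm with a two-finger parallel gripper is mounted at the origin on the work surface. World frame = base frame: x ahead of the robot, y to its left, z up, the work surface at z = 0. Lengths are in m, angles in rad, forces in N, time in s.
With the tool pointing down it reaches from about 0.4 to 0.85 m from the base axis. Payload 10.4 kg.
Tool frame: the origin (TCP) lies between the finger pads, 19 mm behind the fingertips; this is the grasp point; z points along the fingers, y is the line along which they close (so a half turn about z gives the same grasp; the last joint's range is limited). The gripper opens to 87 mm and grips with 3 to 60 N. Pads are 19 mm wide; open, the fingers measure 117 mm over their backs; the gripper's body (75 mm by 190 mm) begins 51 mm behind the grasp point.
Start: joints at [1.16, 0.332, -0.065, 1.46, 0.022, 1.35, -0.088], TCP at [0.236, -0.579, 0.241] pointing down, gripper open.
Joint ranges: [-2.6, 2.6], [-0.5, 2.12], [-1.47, 1.34], [0.16, 2.42], [-1.27, 4.41], [0.06, 2.06], [-2.6, 2.6]. Speed limits (rad/s): [2.22, 2.22, 2.79, 2.79, 3.14, 3.14, 3.14].

INTERFACE

Orientations are given as a unit quaternion [x, y, z, w].
In Python, from bench import * gives the robot as it stands.
- The arm moves only by the tool carry_out, never from a script. Its argument "deltas" is a list of rows, each an object with "hand": the finger opening in mm, from 0 to 87; "dp": the shift along the tool's x, y, z each as a share of 250 mm, from -1 to 1, a list of three; "spin": the turn about the tool's z as a share of pi rad, from -1 to 1. In form: [{"hand": hand, "dp": [dx, dy, dz], "spin": spin}, ...]. A call has 1 to 20 rows; each row is the pose to reach, as a shift and turn from the pose commanded when the call began, along the tool's axes at that moment, turning the shorter way round; what a row does not reach only later rows make up. A row lasts 1/10 s, in which the tool goes at most 50 mm and 8.59 degrees, less where a joint would pass 70% of its speed; a pose out of reach is approached as far as the arm can. A call with a number of a shift or a turn outside -1 to 1 is refused whole. A call with a gripper value outside its range is refused whole. The fingers move at their own pace and stop on an object; "force" is the grip in N (left out, the last holds). Time passes only in rows, so rows that repeat a pose let the fingers close. It gives the time, the measured TCP pose, the force, the opening and the grip force at its end, in the units of the state.
- read_state(): the state, without advancing time (a new reading comes with each control period).
- camera(name): name is "side" or "top"; returns the picture (384x512x3 uint8, red, green, blue); there is no depth.
- get_calibration(name): a dict with "fx", "fy", "cx", "cy" (pixels), "R" (3x3) and "t" (3): a world point X has camera coordinates R X + t. Camera axes: x right, y down, z forward; pixel columns grow to the right and rows downward; lengths in m; the calibration is good to about 2 mm. A picture is of the moment at which its call begins. get_calibration takes no time and is no camera call.
- close_job(): hands the job in; it is judged then, once.
The state is a dict: "time": time; "joint_positions": joint angles; "joint_vel": joint speeds; "joint_torque": joint torques, N m; "ee_pos": TCP position; "eef_rot": TCP orientation; "ft_force": force on the tool from outside, world axes, zero at the start; "torque": the same for the moment, N m; "width": finger opening in m; "grip_force": force on a finger pad.
Only numpy, scipy, OpenCV 4.12 (cv2) and the standard library are available. Lean on these libraries where they do the work, as an engineer would, in place of code of your own. Each camera call takes 0.05 s, during which the arm holds its last target. There are 200 camera calls.

## Working session

There is one attempt and no reset: what is moved stays moved. The work goes in short steps, Python scripts to look and compute and a tool call to move; the robot and the scene stay as the last step left them, time stands still between calls to the robot, and variables do not carry over. Pictures are saved under pics/ and viewed, at most 10 in all, crops included, and the job is handed in when it is done.

Besides the shell and the picture viewer there is one more tool, called after ">>>" in YAML: its name, and indented under it one key for each argument. carry_out: Moves the arm, as the interface text tells. Its arguments: {"type":"object","properties":{"deltas":{"type":"array","items":{"type":"object","properties":{"hand":{"type":"number"},"dp":{"type":"array","items":{"type":"number","minimum":-1,"maximum":1}},"spin":{"type":"number","minimum":-1,"maximum":1}}}},"force":{"type":"number"}},"required":["deltas"]}

```bash
mkdir -p pics; python3 - <<'E'
from bench import *
import cv2
for n in("side","top"):
    cv2.imwrite(f"pics/{n}0.png",cv2.resize(camera(n)[:,:,::-1],None,fx=1.5,fy=1.5,interpolation=cv2.INTER_CUBIC))
    c=get_calibration(n);print(n,c)
s=read_state();print(s["time"],s["ee_pos"],s["eef_rot"],s["width"])
E
```

```text
side {'fx': 478.6399823832818, 'fy': 478.6399823832818, 'cx': 261.4700187095366, 'cy': 189.4509005022118, 'R': array([[-0.95471566, -0.29751815,  0.00097727],
       [-0.20702514,  0.66196343, -0.72037838],
       [ 0.21367872, -0.68795884, -0.69358059]]), 't': array([0.54005797, 0.19805951, 1.40486926])}
top {'fx': 453.79285779209874, 'fy': 453.79285779209874, 'cx': 253.40313097497818, 'cy': 198.39219013934166, 'R': array([[-0.00462464, -0.99996501, -0.00697049],
       [-0.98199341,  0.00585777, -0.18882433],
       [ 0.18885855,  0.00597173, -0.98198614]]), 't': array([0.03559263, 0.58589182, 1.53166422])}
0.1 [ 0.2362523  -0.57828708  0.24053241] [ 9.81257039e-01  1.92702401e-01 -1.25951964e-04 -6.26258872e-04] 0.0871019263424019
```

View pics/side0.png

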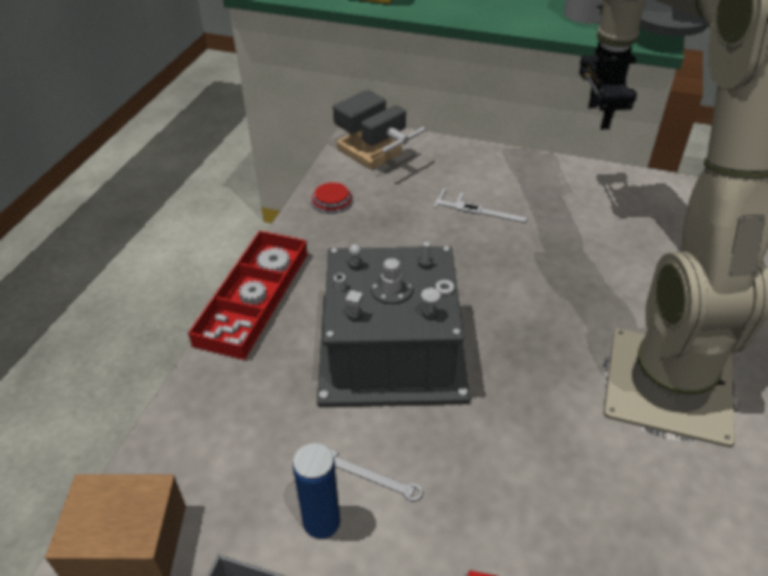

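View pics/top0.png

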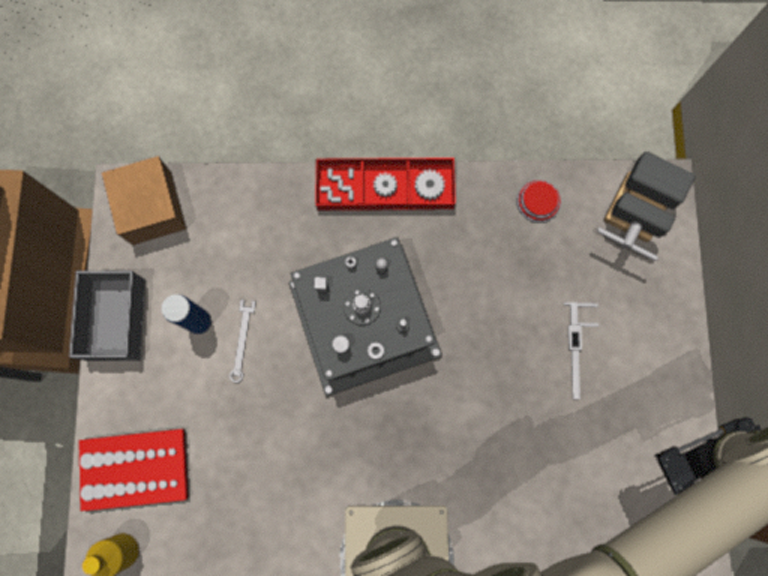

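The side view shows the disc head at about (430,296), square (354,298), ball (355,250) and plain (427,248). In the top view the disc is at (341,344), square (320,284), ball (382,264), plain (403,324), socket (350,262) and bearing (376,351).

```bash
cat > h.py <<'E'
from bench import *
import cv2, numpy as np
def blob(img,guess,r=13,th=None):
    g=cv2.cvtColor(img,cv2.COLOR_RGB2GRAY); u,v=map(int,guess)
    c=g[v-r:v+r+1,u-r:u+r+1]
    t,m=cv2.threshold(c,0 if th is None else th,255,cv2.THRESH_BINARY+(cv2.THRESH_OTSU if th is None else 0))
    n,l,s,ce=cv2.connectedComponentsWithStats(m)
    k=min(range(1,n),key=lambda i:np.hypot(*(ce[i]-r))-0.05*s[i,4])
    return ce[k]+[u-r,v-r],s[k],t
def ray(cal,p):
    d=cal["R"].T@[(p[0]-cal["cx"])/cal["fx"],(p[1]-cal["cy"])/cal["fy"],1]
    return -cal["R"].T@cal["t"],d
def plane(cal,p,z):
    o,d=ray(cal,p); return o+d*(z-o[2])/d[2]
def tri(p,q):
    P=[(lambda c:np.diag([1,1,1])@np.array([[c["fx"],0,c["cx"]],[0,c["fy"],c["cy"]],[0,0,1]])@np.c_[c["R"],c["t"]])(get_calibration(n)) for n in("top","side")]
    X=cv2.triangulatePoints(P[0],P[1],np.float64(p),np.float64(q)).ravel(); return X[:3]/X[3]
E
python3 - <<'E'
from h import *
T,S=camera("top"),camera("side")
ct,cs=get_calibration("top"),get_calibration("side")
G=dict(disc=((341,344),(430,296)),square=((320,284),(354,298)),ball=((382,264),(355,250)),plain=((403,324),(427,246)))
for k,(a,b) in G.items():
    p,s1,t1=blob(T,np.array(a)/1.5,9); q,s2,t2=blob(S,np.array(b)/1.5,9)
    print(k,p.round(1),s1,t1,q.round(1),s2,t2,"tri",tri(p,q).round(4),"top@.22",plane(ct,p,.22).round(4),"side@.22",plane(cs,q,.22).round(4))
a=cv2.resize(T[150:265,185:300,::-1],(575,575),interpolation=cv2.INTER_CUBIC)
cv2.imwrite("pics/t1.png",a)
cv2.imwrite("pics/s1.png",cv2.resize(S[150:240,205:320,::-1],(690,540),interpolation=cv2.INTER_CUBIC))
E
```

```text
disc [226.6 228.8] [ 4  4 11 11 95] 141.0 [288.1 194.7] [  4   0  15  13 128] 116.0 tri [0.4573 0.114  0.2291] top@.22 [0.4592 0.1147 0.22  ] side@.22 [0.4587 0.1049 0.22  ]
square [213. 188.] [ 6  5  7  7 49] 140.0 [235.5 197. ] [ 4  4 10  9 63] 116.0 tri [0.5882 0.1582 0.2234] top@.22 [0.5886 0.1585 0.22  ] side@.22 [0.5899 0.155  0.22  ]
ball [253.6 174.6] [ 6  5  6  6 30] 126.0 [235.8 161.5] [  0   0  19  12 185] 102.0 tri [0.6305 0.0307 0.2313] top@.22 [0.631  0.0304 0.22  ] side@.22 [0.6375 0.0182 0.22  ]
plain [268.3 214.5] [ 8  6  4  4 14] 128.0 [283.9 159.2] [  0   0  19  10 177] 104.0 tri [ 0.5023 -0.0139  0.2366] top@.22 [ 0.5033 -0.0145  0.22  ] side@.22 [ 0.5084 -0.033   0.22  ]
```

View pics/t1.png

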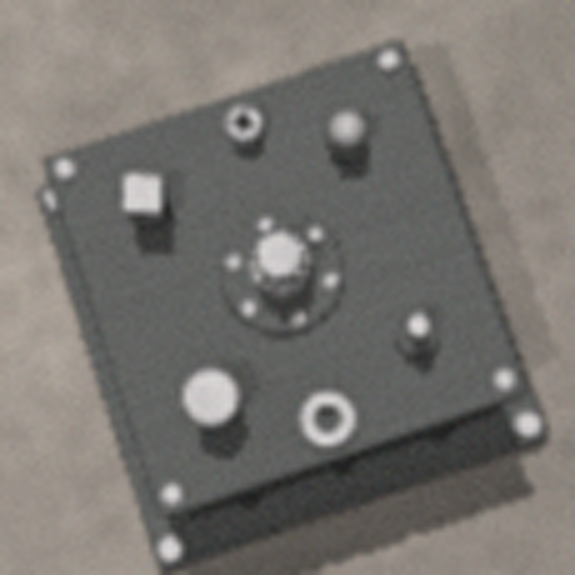

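View pics/s1.png

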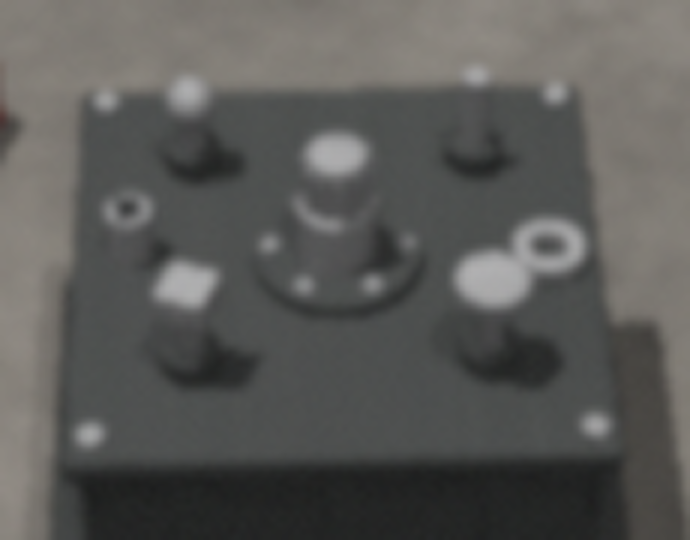

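>>> carry_out:
  deltas:
    - {"hand": 0, "dp": [0, 0, -0.2], "spin": 0}
    - {"hand": 0, "dp": [0, 0, -0.4], "spin": 0}
    - {"hand": 0, "dp": [0, 0, -0.5], "spin": 0}
    - {"hand": 0, "dp": [0.15, -0.06, -0.5], "spin": 0}
    - {"hand": 0, "dp": [0.3, -0.12, -0.5], "spin": 0}
    - {"hand": 0, "dp": [0.45, -0.18, -0.5], "spin": 0}
    - {"hand": 0, "dp": [0.6, -0.24, -0.5], "spin": 0}
    - {"hand": 0, "dp": [0.75, -0.3, -0.5], "spin": 0}
    - {"hand": 0, "dp": [0.9, -0.36, -0.5], "spin": 0}
    - {"hand": 0, "dp": [0.95, -0.38, -0.5], "spin": 0}
    - {"hand": 0, "dp": [0.95, -0.38, -0.5], "spin": 0}

```text
time: 1.3
ee_pos: [0.422, -0.3989, 0.3661]
eef_rot: [0.981, 0.195, 0.0, -0.0]
ft_force: [-0.6, -0.3, 0.3]
width: 0.0073
grip_force: 0.0
```

```bash
python3 - <<'E'
from h import *
from scipy.spatial.transform import Rotation as R
s=read_state();print(s["time"],s["ee_pos"],s["width"],s["joint_positions"].round(2) if hasattr(s["joint_positions"],'round') else s["joint_positions"])
M=R.from_quat(s["eef_rot"]).as_matrix();print(M.round(4))
ct,cs=get_calibration("top"),get_calibration("side")
for z in(.222,.224,.226):print(plane(ct,(226.6,228.8),z),plane(cs,(287.0,196.3),z))
t=tri((226.6,228.8),(287.0,196.3));print(t)
E
```

```text
1.3 [ 0.42201158 -0.39887673  0.36612499] 0.007315777345444118 [ 0.86  0.21 -0.22  1.36  0.04  1.58 -0.53]
[[ 9.241e-01  3.821e-01  3.000e-04]
 [ 3.821e-01 -9.241e-01  6.000e-04]
 [ 5.000e-04 -5.000e-04 -1.000e+00]]
[0.45902908 0.11467832 0.222     ] [0.4595032  0.11357099 0.222     ]
[0.45878099 0.1145467  0.224     ] [0.45904914 0.11554405 0.224     ]
[0.4585329  0.11441509 0.226     ] [0.45859508 0.11751711 0.226     ]
[0.45908727 0.11462883 0.22306703]
```

>>> carry_out:
  deltas:
    - {"hand": 0, "dp": [0.07, -0.13, 0]}
    - {"hand": 0, "dp": [0.13, -0.26, 0]}
    - {"hand": 0, "dp": [0.2, -0.39, 0]}
    - {"hand": 0, "dp": [0.26, -0.52, 0]}
    - {"hand": 0, "dp": [0.33, -0.65, 0]}
    - {"hand": 0, "dp": [0.39, -0.78, 0]}
    - {"hand": 0, "dp": [0.46, -0.92, 0]}
    - {"hand": 0, "dp": [0.46, -0.92, 0]}

```text
schema error: expected keys hand, dp, spin
```

>>> carry_out:
  deltas:
    - {"hand": 0, "dp": [0.07, -0.13, 0]}
    - {"hand": 0, "dp": [0.13, -0.26, 0]}
    - {"hand": 0, "dp": [0.2, -0.39, 0]}
    - {"hand": 0, "dp": [0.26, -0.52, 0]}
    - {"hand": 0, "dp": [0.33, -0.65, 0]}
    - {"hand": 0, "dp": [0.39, -0.78, 0]}
    - {"hand": 0, "dp": [0.46, -0.92, 0]}
    - {"hand": 0, "dp": [0.46, -0.92, 0]}
    - {"hand": 0, "dp": [0.46, -0.92, 0]}

```text
schema error: expected keys hand, dp, spin
```

```bash
python3 - <<'E'
from h import *
from scipy.spatial.transform import Rotation as R
s=read_state();M=R.from_quat(s["eef_rot"]).as_matrix()
print(s["time"],s["ee_pos"],s["width"],s["ft_force"],M.T@(np.array([.459,.1146,.270])-s["ee_pos"])/.25)
cv2.imwrite("pics/s2.png",cv2.resize(camera("side")[90:240,205:320,::-1],(460,600),interpolation=cv2.INTER_CUBIC))
E
```

```text
1.3 [ 0.42201158 -0.39887673  0.36612499] 0.007315777345444118 [-0.64763856 -0.28825072  0.25469146] [ 0.92137036 -1.84132012  0.38585104]
```

View pics/s2.png

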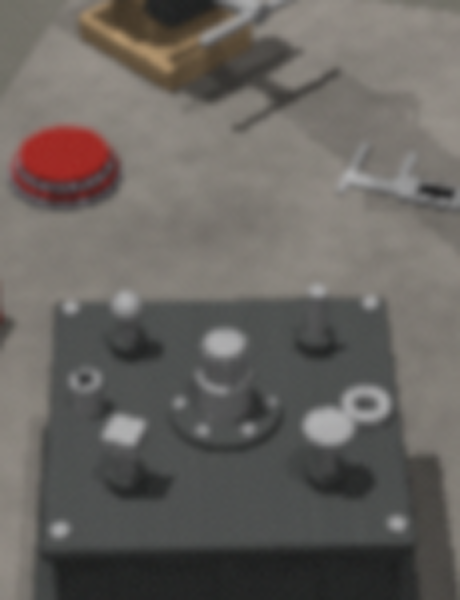

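The moves were refused because the spin key was missing, so nothing has moved: the picture shows the case unchanged, with the disc at (328,426) in the crop. I'll resend them with spin.

>>> carry_out:
  deltas:
    - {"hand": 0, "dp": [0.07, -0.13, 0], "spin": 0}
    - {"hand": 0, "dp": [0.13, -0.26, 0], "spin": 0}
    - {"hand": 0, "dp": [0.2, -0.39, 0], "spin": 0}
    - {"hand": 0, "dp": [0.26, -0.52, 0], "spin": 0}
    - {"hand": 0, "dp": [0.33, -0.65, 0], "spin": 0}
    - {"hand": 0, "dp": [0.39, -0.78, 0], "spin": 0}
    - {"hand": 0, "dp": [0.46, -0.92, 0], "spin": 0}
    - {"hand": 0, "dp": [0.46, -0.92, 0], "spin": 0}

```text
time: 2.15
ee_pos: [0.44, -0.1411, 0.367]
eef_rot: [0.981, 0.195, 0.001, 0.0]
ft_force: [1.1, -0.8, -0.2]
width: 0.0007
grip_force: 0.0
```

>>> carry_out:
  deltas:
    - {"hand": 0, "dp": [0.07, -0.13, 0], "spin": 0}
    - {"hand": 0, "dp": [0.13, -0.26, 0], "spin": 0}
    - {"hand": 0, "dp": [0.2, -0.39, 0], "spin": 0}
    - {"hand": 0, "dp": [0.26, -0.52, 0], "spin": 0}
    - {"hand": 0, "dp": [0.33, -0.65, 0], "spin": 0}
    - {"hand": 0, "dp": [0.39, -0.78, 0], "spin": 0}
    - {"hand": 0, "dp": [0.46, -0.92, 0], "spin": 0}
    - {"hand": 0, "dp": [0.46, -0.92, 0], "spin": 0}
    - {"hand": 0, "dp": [0.46, -0.92, 0], "spin": 0}

```text
time: 3.05
ee_pos: [0.4598, 0.1105, 0.3662]
eef_rot: [0.981, 0.192, -0.0, 0.0]
ft_force: [-0.4, 0.3, 0.1]
width: 0.0005
grip_force: 0.0
```

```bash
python3 - <<'E'
from h import *
from scipy.spatial.transform import Rotation as R
s=read_state();M=R.from_quat(s["eef_rot"]).as_matrix()
print(s["time"],s["ee_pos"],s["width"],s["ft_force"],M.T@(np.array([.459,.1146,.260])-s["ee_pos"])/.25)
cv2.imwrite("pics/s3.png",cv2.resize(camera("side")[90:240,205:320,::-1],(460,600),interpolation=cv2.INTER_CUBIC))
E
```

```text
3.05 [0.4598217  0.11050977 0.36615692] 0.00046218826776003733 [-0.3919248   0.28590068  0.12359744] [ 0.00320408 -0.01651446  0.42462237]
```

View pics/s3.png

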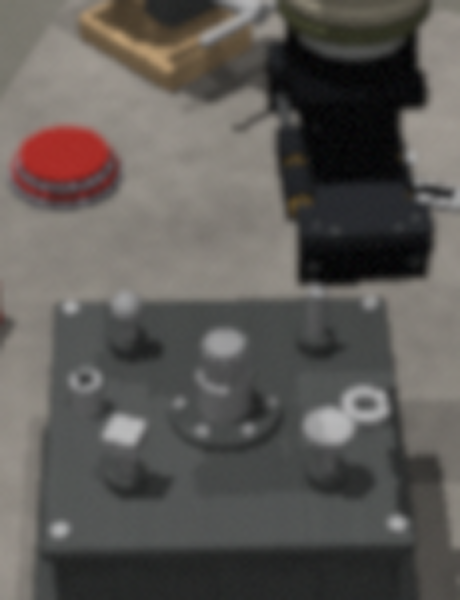

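>>> carry_out:
  deltas:
    - {"hand": 0, "dp": [0.003, -0.016, 0.1], "spin": 0}
    - {"hand": 0, "dp": [0.003, -0.016, 0.2], "spin": 0}
    - {"hand": 0, "dp": [0.003, -0.016, 0.3], "spin": 0}
    - {"hand": 0, "dp": [0.003, -0.016, 0.36], "spin": 0}
    - {"hand": 0, "dp": [0.003, -0.016, 0.4], "spin": 0}
    - {"hand": 0, "dp": [0.003, -0.016, 0.42], "spin": 0}
    - {"hand": 0, "dp": [0.003, -0.016, 0.42], "spin": 0}
    - {"hand": 0, "dp": [0.003, -0.016, 0.42], "spin": 0}

```text
time: 3.9
ee_pos: [0.4589, 0.1157, 0.2619]
eef_rot: [0.981, 0.192, 0.0, 0.0]
ft_force: [-0.2, -1.2, -1.1]
width: 0.0002
grip_force: 0.0
```

```bash
python3 - <<'E'
from h import *
from scipy.spatial.transform import Rotation as R
s=read_state();M=R.from_quat(s["eef_rot"]).as_matrix()
print(s["time"],s["ee_pos"],s["ft_force"],M.T@(np.array([.459,.1146,.225])-s["ee_pos"])/.25)
a=cv2.resize(camera("side")[130:240,205:320,::-1],(575,550),interpolation=cv2.INTER_CUBIC)
cv2.imwrite("pics/s4.png",a)
E
```

```text
3.9 [0.45889833 0.11566984 0.26193923] [-0.18414089 -1.16173271 -1.06404593] [-0.00137882  0.00406092  0.14775722]
```

View pics/s4.png

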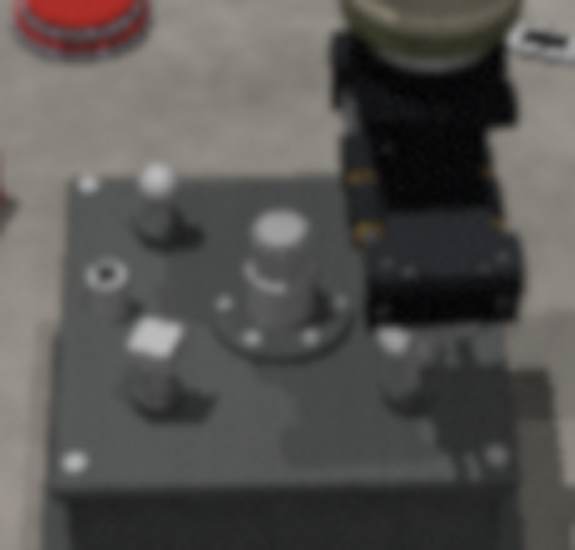

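The body now covers most of the disc, whose edge shows at (393,340). That agrees with the TCP being over it, with the other rods clear. I'll press slowly.

>>> carry_out:
  deltas:
    - {"hand": 0, "dp": [0, 0.002, 0.015], "spin": 0}
    - {"hand": 0, "dp": [0, 0.002, 0.03], "spin": 0}
    - {"hand": 0, "dp": [0, 0.002, 0.045], "spin": 0}
    - {"hand": 0, "dp": [0, 0.002, 0.055], "spin": 0}
    - {"hand": 0, "dp": [0, 0.002, 0.06], "spin": 0}
    - {"hand": 0, "dp": [0, 0.002, 0.065], "spin": 0}
    - {"hand": 0, "dp": [0, 0.002, 0.07], "spin": 0}
    - {"hand": 0, "dp": [0, 0.002, 0.075], "spin": 0}
    - {"hand": 0, "dp": [0, 0.002, 0.08], "spin": 0}
    - {"hand": 0, "dp": [0, 0.002, 0.085], "spin": 0}
    - {"hand": 0, "dp": [0, 0.002, 0.09], "spin": 0}
    - {"hand": 0, "dp": [0, 0.002, 0.095], "spin": 0}
    - {"hand": 0, "dp": [0, 0.002, 0.1], "spin": 0}

```text
time: 5.25
ee_pos: [0.4587, 0.1155, 0.2362]
eef_rot: [0.981, 0.193, 0.0, 0.0]
ft_force: [-2.2, -0.3, 4.7]
width: 0.0006
grip_force: 2.5
```

>>> carry_out:
  deltas:
    - {"hand": 0, "dp": [0, 0, 0.006], "spin": 0}
    - {"hand": 0, "dp": [0, 0, 0.012], "spin": 0}
    - {"hand": 0, "dp": [0, 0, 0.018], "spin": 0}
    - {"hand": 0, "dp": [0, 0, 0.024], "spin": 0}
    - {"hand": 0, "dp": [0, 0, 0.03], "spin": 0}
    - {"hand": 0, "dp": [0, 0, 0.035], "spin": 0}
    - {"hand": 0, "dp": [0, 0, 0.035], "spin": 0}

```text
time: 5.95
ee_pos: [0.4587, 0.1155, 0.2272]
eef_rot: [0.981, 0.193, 0.0, -0.0]
ft_force: [0.1, 0.3, 1.7]
width: 0.0002
grip_force: 0.7
```

>>> carry_out:
  deltas:
    - {"hand": 0, "dp": [0, 0, 0.003], "spin": 0}
    - {"hand": 0, "dp": [0, 0, 0.006], "spin": 0}
    - {"hand": 0, "dp": [0, 0, 0.008], "spin": 0}
    - {"hand": 0, "dp": [0, 0, 0.008], "spin": 0}

```text
time: 6.35
ee_pos: [0.4587, 0.1155, 0.2255]
eef_rot: [0.981, 0.193, 0.0, 0.0]
ft_force: [0.1, 0.3, 3.9]
width: 0.0003
grip_force: 1.8
```

>>> carry_out:
  deltas:
    - {"hand": 0, "dp": [0, 0, 0.002], "spin": 0}
    - {"hand": 0, "dp": [0, 0, 0.004], "spin": 0}
    - {"hand": 0, "dp": [0, 0, 0.004], "spin": 0}

```text
time: 6.65
ee_pos: [0.4587, 0.1155, 0.2251]
eef_rot: [0.981, 0.193, 0.0, 0.0]
ft_force: [-3.2, -1.2, 10.8]
width: 0.0007
grip_force: 5.3
```

>>> carry_out:
  deltas:
    - {"hand": 0, "dp": [0, 0, 0.002], "spin": 0}
    - {"hand": 0, "dp": [0, 0, 0.003], "spin": 0}
    - {"hand": 0, "dp": [0, 0, 0.003], "spin": 0}

```text
time: 6.95
ee_pos: [0.4588, 0.1156, 0.225]
eef_rot: [0.981, 0.193, 0.0, 0.0]
ft_force: [-5.9, -0.8, 18.0]
width: 0.001
grip_force: 8.9
```

The rod is on its stop: TCP z is 0.225, as expected, and force rises without motion. Now I'll lift straight up.

>>> carry_out:
  deltas:
    - {"hand": 0, "dp": [0, 0, -0.02], "spin": 0}
    - {"hand": 0, "dp": [0, 0, -0.06], "spin": 0}
    - {"hand": 0, "dp": [0, 0, -0.16], "spin": 0}
    - {"hand": 0, "dp": [0, 0, -0.28], "spin": 0}
    - {"hand": 0, "dp": [0, 0, -0.4], "spin": 0}
    - {"hand": 0, "dp": [0, 0, -0.52], "spin": 0}
    - {"hand": 0, "dp": [0, 0, -0.6], "spin": 0}
    - {"hand": 0, "dp": [0, 0, -0.6], "spin": 0}
    - {"hand": 0, "dp": [0, 0, -0.6], "spin": 0}
    - {"hand": 0, "dp": [0, 0, -0.6], "spin": 0}

```text
time: 7.95
ee_pos: [0.4583, 0.1153, 0.3727]
eef_rot: [0.981, 0.193, -0.001, -0.0]
ft_force: [-0.4, -0.6, 0.1]
width: 0.0003
grip_force: 0.0
```

```bash
python3 - <<'E'
from h import *
S=camera("side");s=read_state();print(s["time"],s["ee_pos"],s["ft_force"])
cs=get_calibration("side")
for z in(.206,.224):
    p=cs["R"]@[.459,.1146,z]+cs["t"];print(z,p[0]/p[2]*cs["fx"]+cs["cx"],p[1]/p[2]*cs["fy"]+cs["cy"])
cv2.imwrite("pics/s5.png",cv2.resize(S[150:240,205:320,::-1],(690,540),interpolation=cv2.INTER_CUBIC))
E
```

```text
8.0 [0.45825902 0.11531282 0.37271198] [ 0.81947965  0.19903481 -0.04588783]
0.206 286.8543838469899 200.84430790215472
0.224 287.1108021278588 196.0646314821973
```

View pics/s5.png

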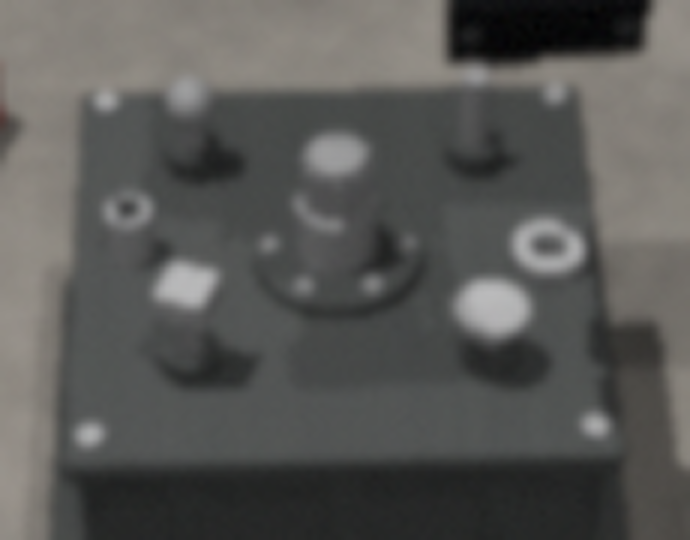

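The disc has dropped from (493,279) to (493,307) in the crop. That is image row 201, matching 200.8 predicted for fully down. The other rods, the socket and the bearing haven't moved.

```bash
python3 -c "
from bench import *
print(close_job())"
```

```text
the job is handed in; nothing more can be done
None
```

The disc-headed rod is pushed fully down on its stop with the hand well clear above it, the other three rods, the socket and the bearing look unmoved, and the job is handed in (no verdict was returned).

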